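Press a cart-wheel bearing home with the fitting sleeve

TASK

Fit the loose ball bearing to the hub of the slab-cart wheel lying on the bench: set it square in the bore by hand, then push it in with the fitting sleeve that bears on its outer ring until you feel it come up hard on the shoulder, and stop there without forcing it. Then take the sleeve out and stand it upright back on the bench, clear of the wheel; leave everything else where it is.

Things in the scene. Friction and masses are not known exactly. Their poses are not given: they have to be found in the camera images.
- wheel: cart wheel lying flat, fixed on the bench, 160 mm across: black tread (upper side 55 mm above the bench), grey cast-iron hub 92 mm across and 60 mm high. Origin on its axis at the bench surface; z up. Its bore faces up and ends on a shoulder whose depth differs from wheel to wheel, 24 to 42 mm below the hub's face: the seated bearing's top ends 0 to 18 mm below that face.
- bore (a point): centre of the bore's mouth, level with the hub's upper face; z up. Bore 63.4 mm across, mouth chamfered 3 mm; a light press fit. Set in by hand the bearing drops in 9 to 12 mm and stops; slow pushing (10 mm/s) then takes 8 to 16 N all the way, until the shoulder, felt as a steep rise: at 24 N it is home. Over 80 N from the sleeve damages it.
- bearing: sealed steel ball bearing, a plain flat ring 62 mm across and 24 mm thick with a 25 mm hole, 0.26 to 0.40 kg, both faces alike, lying flat. Origin: centre of its underside; z is its axis.
- wide_sleeve: the fitting sleeve that matches the bearing's outer ring: turned aluminium, standing upright, 110 mm high, 0.28 to 0.44 kg. Foot 56 mm across and 45 mm high, hollow underneath, its rim 22 to 28 mm from the axis, passes freely into the bore. Above it a round handle 34 mm across. Origin: centre of its underside; z up along the handle.
- ledge (a point): on the wide sleeve's axis at the level of the foot's flat top, 45 mm above its underside and 65 mm below the handle's end: a ledge 11 mm wide around the handle's base on which fingertips that grip the handle can push down; z up along the handle.
- narrow_sleeve: a narrower fitting sleeve of the same make, for inner rings: foot 37 mm across, otherwise the same 110 mm height and 34 mm handle. Not for this job. Origin: centre of its underside.
- polisher: air polisher lying on its side, 260 mm long, 62 mm high, black handle and yellow head; leave alone. Origin: at bench level, below where the handle joins the head, 80 mm from the end of the head.
- offcut: marble offcut 110 x 150 x 30 mm; leave alone. Origin: centre of its underside.
- axle: steel axle bolt 150 mm long, lying, with a 36 mm hexagon near each end; leave alone. Origin: below its middle, on the bench.

How it is judged:
By the outcome, as a careful person would: the job done as asked, in the order asked, and still so for the second after the job is handed in, with the robot touching nothing.
It also fails if it takes over 72 s, if anything falls off the work surface, if the arm or the gripper's body presses on something with over 40 N, if the wrist force passes 120 N, or if a joint passes its speed limit or range.

ROBOT

A 6-joint arm with a two-finger parallel gripper is mounted at the origin on the work surface. World frame = base frame: x ahead of the robot, y to its left, z up, the work surface at z = 0. Lengths are in m, angles in rad, forces in N, time in s.
With the tool pointing down it reaches from about 0.225 to 0.875 m from the base axis. Payload 3.4 kg.
Tool frame: the origin (TCP) lies at the very end of the fingers, on their centre line; the grasp point (between the pads) lies 19 mm behind it (manip.hold_point_z is the distance from the TCP to the grasp point, in m); z points along the fingers, x is the direction in which the jaws open and shut, and the axes are right-handed (so a half turn about z gives the same grasp; the last joint's range is limited). The gripper opens to 85 mm and grips with 20 to 120 N. Pads are 22 mm wide; open, the fingers measure 114 mm over their backs; the gripper's body (76 mm by 85 mm) begins 54 mm behind the grasp point. The pads swing forward as they close: fully open they stand 13 mm farther back than shut.
Start: joints at [1.087, 0.276, 1.505, -0, 1.361, -0.121], TCP at [0.204, 0.538, 0.231] pointing down, gripper open.
Joint ranges: [-2.89, 2.89], [-0.75, 2.08], [0.22, 2.7], [-1.18, 4.32], [0.11, 2.71], [-2.7, 2.7]. Speed limits (rad/s): [2.57, 2.57, 3.14, 3.14, 3.14, 3.14].

INTERFACE

Orientations are given as a unit quaternion [w, x, y, z].
In Python, from rig import manip gives the robot as it stands.
- The arm moves only by the tool apply_moves, never from a script. Its argument "commands" is one flat list of numbers, 6 for each row, row after row: the shift along the tool's x, y, z normalised to -1 to 1, where 1 is 0.03 m, then the turn, a rotation vector about the tool's x, y, z normalised to -1 to 1, where 1 is 0.15 rad. A call has 1 to 20 rows; each row shifts and turns the commanded pose from where the row before left it, along the tool's axes as they then stand; what a row does not reach is not made up. A row lasts 1/10 s, in which the tool goes at most 50 mm and 8.59 degrees, less where a joint would pass 70% of its speed; a pose out of reach is approached as far as the arm can. A call with a number of a shift or a turn outside -1 to 1 is refused whole. A call with a gripper value outside its range is refused whole. "jaw" is the opening, from -1 (shut) to 1 (fully open), set as the call begins (left out, the last holds). The fingers move at their own pace and stop on an object; "newtons" is the grip in N (left out, the last holds). Time passes only in rows, so rows that do not move let the fingers close. It gives the time, the measured TCP pose, the force and the opening at its end, in the units of the state.
- manip.get_state(): the state, without advancing time (a new reading comes with each control period).
- manip.get_image(name): name is "scene" or "side" or "wrist"; returns a dict with "frame" (480x640x3 uint8, red, green, blue), "fx", "fy", "cx", "cy" (pixels), "k1" (the pictures are not rectified: a ray, as slopes to the right and down, at radius r is drawn at 1 + k1 r^2 times it, then the intrinsics apply), "extrinsics" (4x4, takes a point from camera to world coordinates); the wrist camera has in their place "mount" (4x4, takes a point from camera to tool coordinates, whose origin is the TCP and whose axes are the tool frame's). Camera axes: x right, y up, looking along -z (the intrinsics and any distortion apply to the point x, -y, -z); pixel columns grow to the right and rows downward; lengths in m; the calibration is good to about 2 mm. A picture is of the moment at which its call begins: read the wrist's pose just before it. There is no depth.
- manip.sign_off(): hands the job in, once; it reports no verdict.
The state is a dict: "clock": time; "qpos": joint angles; "qd": joint speeds; "effort": joint torques, N m; "position": TCP position; "ee_rot": TCP orientation; "contact_force": force on the tool from outside, world axes, zero at the start; "moment": the same for the moment, N m; "width": finger opening in m.
Only numpy, scipy, OpenCV 4.12 (cv2) and the standard library are available. Lean on these libraries where they do the work, as an engineer would, in place of code of your own. Each camera call takes 0.05 s, during which the arm holds its last target. There are 200 camera calls.

## Working session

There is one attempt and no reset: what is moved stays moved. The work goes in short steps, Python scripts to look and compute and a tool call to move; the robot and the scene stay as the last step left them, time stands still between calls to the robot, and variables do not carry over. Pictures are saved under pics/ and viewed, about 8 in all and at most 12, crops included, and the job is handed in when it is done.

Besides the shell and the picture viewer there is one more tool, called after "Request:" by a JSON object that holds its "fn" and its "kwargs", one argument or row to a line. apply_moves: Moves the arm, as the interface text tells. Scaled input: -1 to 1 covers 0.03 m each way for a shift and 0.15 rad each way for a turn. Its arguments: {"type":"object","properties":{"commands":{"type":"array"},"jaw":{"type":"number"},"newtons":{"type":"number"}},"required":["commands"]}

```bash
mkdir -p pics; ls; cat > h.py <<'E'
import numpy as np, cv2, json
from scipy.spatial.transform import Rotation as R
from rig import manip
def T(s):
    M=np.eye(4); q=s["ee_rot"]; M[:3,:3]=R.from_quat([q[1],q[2],q[3],q[0]]).as_matrix(); M[:3,3]=s["position"]; return M
def grab(name,tag):
    s=manip.get_state(); d=manip.get_image(name)
    E=np.array(d["extrinsics"]) if "extrinsics" in d else T(s)@np.array(d["mount"])
    c={k:float(d[k]) for k in("fx","fy","cx","cy","k1")}; c["E"]=E.tolist()
    cv2.imwrite(f"pics/{tag}.png",d["frame"][:,:,::-1]); json.dump(c,open(f"pics/{tag}.json","w"))
    return d["frame"]
def ray(tag,u,v):
    c=json.load(open(f"pics/{tag}.json")); p=np.array([(u-c["cx"])/c["fx"],(v-c["cy"])/c["fy"]]); q=p.copy()
    for _ in range(20): q=p/(1+c["k1"]*(q@q))
    E=np.array(c["E"]); d=E[:3,:3]@[q[0],-q[1],-1]; return E[:3,3],d
def at(tag,u,v,z):
    o,d=ray(tag,u,v); return o+d*(z-o[2])/d[2]
def proj(tag,P):
    c=json.load(open(f"pics/{tag}.json")); E=np.array(c["E"]); P=np.atleast_2d(P)
    p=(P-E[:3,3])@E[:3,:3]; q=np.c_[p[:,0],-p[:,1]]/-p[:,2:]; q=q*(1+c["k1"]*(q**2).sum(1,keepdims=True))
    return q*[c["fx"],c["fy"]]+[c["cx"],c["cy"]]
E
python3 - <<'E'
from h import *
for n in("scene","side","wrist"):
    grab(n,n+"0"); c=json.load(open(f"pics/{n}0.json")); print(n,np.round(c["E"],3).tolist(),c["fx"],c["k1"])
print(manip.get_state(),manip.hold_point_z)
E
```

```text
pics
scene [[-0.327, -0.745, 0.581, 1.4], [0.945, -0.256, 0.203, 0.238], [-0.002, 0.616, 0.788, 1.139], [0.0, 0.0, 0.0, 1.0]] 591.1799530203863 -0.031330950523114194
side [[-0.921, 0.277, -0.274, 0.334], [-0.39, -0.652, 0.65, 0.6], [0.001, 0.706, 0.708, 0.753], [0.0, 0.0, 0.0, 1.0]] 561.8188479682494 -0.09782767231294098
wrist [[0.355, -0.899, -0.255, 0.139], [0.935, 0.341, 0.099, 0.562], [-0.002, -0.274, 0.962, 0.374], [0.0, 0.0, 0.0, 1.0]] 352.36520450519686 -0.05292669520730526
{'clock': 0.15, 'qpos': array([ 1.08696203e+00,  2.76421558e-01,  1.50584962e+00,  2.21943407e-05,
        1.36073110e+00, -1.20991669e-01]), 'qd': array([ 0.00079827, -0.00127521, -0.00305519,  0.00184017, -0.00200443,
       -0.00035122]), 'effort': array([ 2.29575264e-03, -4.17141831e+01, -2.46033794e+01, -2.01044395e-04,
        7.64072902e-03,  3.95766483e-05]), 'position': array([0.20388709, 0.53719878, 0.2306516 ]), 'ee_rot': array([ 3.17721916e-04,  8.23084709e-01,  5.67918185e-01, -6.29229935e-04]), 'contact_force': array([ 0.05877837,  1.0045952 , -0.61848528]), 'moment': array([ 0.01289719,  0.04861262, -0.02750323]), 'width': 0.0852448708424539} 0.0187
```

View pics/scene0.png

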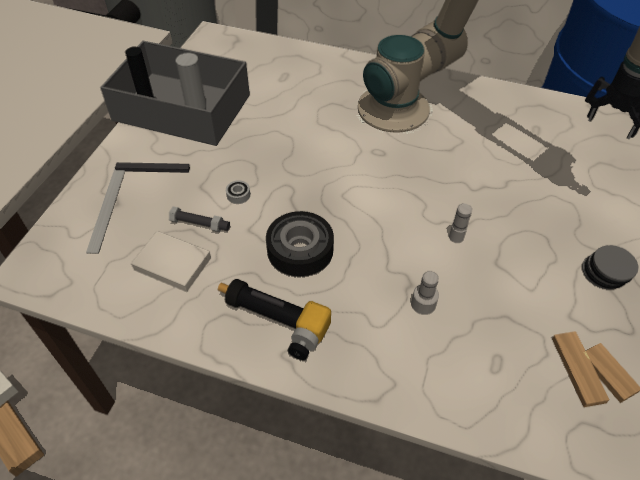

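View pics/side0.png

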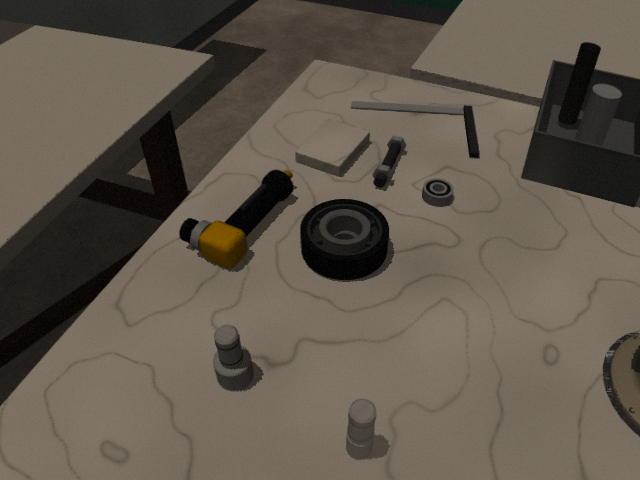

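Scene: bearing at (238,190), hub top (301,236), wide sleeve top (430,277) with foot at (424,302), narrow sleeve (460,222). Side: bearing (437,190), bore (345,228), wide sleeve top (227,333).

```bash
python3 - <<'E'
from h import *
for n,a,b,z in(("bearing",(238,187),(437,188),.024),("hub",(301,236),(345,227),.06),("wide",(430,277),(227,332),.11),("narrow",(464,208),(362,406),.11),("axle",(200,219),(390,160),.015),("polisherhead",(315,318),(222,240),.06)):
    print(n,at("scene0",*a,z).round(4),at("side0",*b,z).round(4))
E
```

```text
bearing [ 0.4682 -0.299   0.024 ] [ 0.4751 -0.2958  0.024 ]
hub [ 0.5949 -0.0787  0.06  ] [ 0.5913 -0.0803  0.06  ]
wide [0.648  0.2321 0.11  ] [0.6455 0.2308 0.11  ]
narrow [0.4309 0.2652 0.11  ] [0.4314 0.2635 0.11  ]
axle [ 0.5922 -0.349   0.015 ] [ 0.5964 -0.3591  0.015 ]
polisherhead [0.7937 0.0248 0.06  ] [0.7774 0.0344 0.06  ]
```

```bash
cat >> h.py <<'E'
def go(target,n,yaw=0.0,frm=None):
    s=manip.get_state(); M=T(s); p=M[:3,3] if frm is None else np.array(frm)
    d=M[:3,:3].T@(np.array(target)-p)/0.03
    print("tool shift units total",d.round(3),"per row",(d/n).round(3),"rows",n,"pos",s["position"].round(4),"F",s["contact_force"].round(2),"t",s["clock"])
E
python3 - <<'E'
from h import *
a=manip.get_state()["position"]; b=[.646,.231,.23]; c=[.593,-.079,.23]; d=[.471,-.297,.23]
go(b,20); go(c,14,frm=b); go(d,10,frm=c)
E
```

```text
tool shift units total [-4.311 17.4    0.024] per row [-0.216  0.87   0.001] rows 20 pos [0.2039 0.5372 0.2307] F [ 0.06  1.   -0.62] t 0.15
tool shift units total [-10.288   2.016   0.014] per row [-0.735  0.144  0.001] rows 14 pos [0.2039 0.5372 0.2307] F [ 0.06  1.   -0.62] t 0.15
tool shift units total [-8.237 -1.223  0.012] per row [-0.824 -0.122  0.001] rows 10 pos [0.2039 0.5372 0.2307] F [ 0.06  1.   -0.62] t 0.15
```

Request:
{"fn": "apply_moves", "kwargs": {
  "commands": [-0.216,0.87,0,0,0,0,-0.216,0.87,0,0,0,0,-0.216,0.87,0,0,0,0,-0.216,0.87,0,0,0,0,-0.216,0.87,0,0,0,0,-0.216,0.87,0,0,0,0,-0.216,0.87,0,0,0,0,-0.216,0.87,0,0,0,0,-0.216,0.87,0,0,0,0,-0.216,0.87,0,0,0,0,-0.216,0.87,0,0,0,0,-0.216,0.87,0,0,0,0,-0.216,0.87,0,0,0,0,-0.216,0.87,0,0,0,0,-0.216,0.87,0,0,0,0,-0.216,0.87,0,0,0,0,-0.216,0.87,0,0,0,0,-0.216,0.87,0,0,0,0,-0.216,0.87,0,0,0,0,-0.216,0.87,0,0,0,0]
}}

```text
clock: 2.15
position: [0.6468, 0.2304, 0.2308]
ee_rot: [-0.0, 0.823, 0.568, -0.0]
contact_force: [0.1, 0.4, 0.2]
width: 0.0857
```

```bash
python3 - <<'E'
from h import *
grab("wrist","w_sleeve"); go([.593,-.079,.23],12)
E
```

```text
tool shift units total [-10.223   1.844   0.03 ] per row [-0.852  0.154  0.003] rows 12 pos [0.651  0.2272 0.2302] F [ 4.01 -1.64 -0.02] t 2.2
```

Request:
{"fn": "apply_moves", "kwargs": {
  "commands": [-0.852,0.154,0,0,0,0,-0.852,0.154,0,0,0,0,-0.852,0.154,0,0,0,0,-0.852,0.154,0,0,0,0,-0.852,0.154,0,0,0,0,-0.852,0.154,0,0,0,0,-0.852,0.154,0,0,0,0,-0.852,0.154,0,0,0,0,-0.852,0.154,0,0,0,0,-0.852,0.154,0,0,0,0,-0.852,0.154,0,0,0,0,-0.852,0.154,0,0,0,0,0,0,0,0,0,0,0,0,0,0,0,0,0,0,0,0,0,0]
}}

```text
clock: 3.7
position: [0.5891, -0.0743, 0.2311]
ee_rot: [-0.0, 0.823, 0.568, 0.0]
contact_force: [-0.2, 1.3, -0.4]
width: 0.0854
```

```bash
python3 - <<'E'
from h import *
grab("wrist","w_wheel"); go([.471,-.297,.23],10)
E
```

```text
tool shift units total [-8.341 -1.054  0.034] per row [-0.834 -0.105  0.003] rows 10 pos [ 0.5892 -0.0742  0.2312] F [-0.02 -0.32 -0.46] t 3.75
```

Request:
{"fn": "apply_moves", "kwargs": {
  "commands": [-0.834,-0.105,0,0,0,0,-0.834,-0.105,0,0,0,0,-0.834,-0.105,0,0,0,0,-0.834,-0.105,0,0,0,0,-0.834,-0.105,0,0,0,0,-0.834,-0.105,0,0,0,0,-0.834,-0.105,0,0,0,0,-0.834,-0.105,0,0,0,0,-0.834,-0.105,0,0,0,0,-0.834,-0.105,0,0,0,0,0,0,0,0,0,0,0,0,0,0,0,0,0,0,0,0,0,0]
}}

```text
clock: 5.05
position: [0.4714, -0.2968, 0.2312]
ee_rot: [-0.0, 0.823, 0.568, 0.0]
contact_force: [-0.9, -1.0, 0.9]
width: 0.0856
```

```bash
python3 - <<'E'
from h import *
grab("wrist","w_bear")
for n,p in(("w_sleeve",[.646,.231,.11]),("w_wheel",[.593,-.079,.06]),("w_bear",[.471,-.297,.024])): print(n,proj(n,p))
ims=[cv2.imread(f"pics/{n}.png") for n in("w_sleeve","w_wheel","w_bear")]
cv2.imwrite("pics/m1.png",np.vstack([np.hstack([cv2.resize(ims[1],(400,300)),cv2.resize(ims[2],(400,300))]),np.hstack([cv2.resize(ims[0],(400,300)),np.zeros((300,400,3),np.uint8)])]))
E
```

```text
w_sleeve [[320.22947762 229.8978693 ]]
w_wheel [[316.37786126 222.66746827]]
w_bear [[319.26024904 208.91121108]]
```

View pics/m1.png

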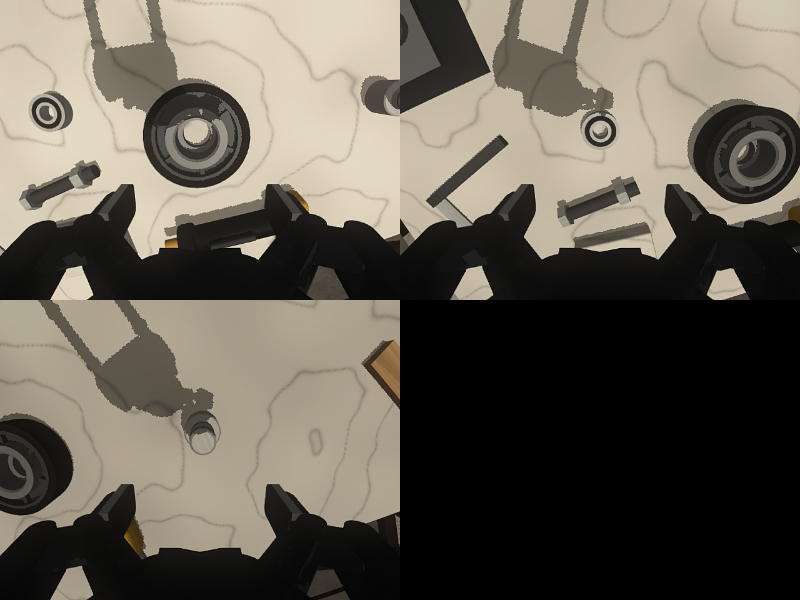

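The wheel is at (196,133), the bearing at (200,130) and the wide sleeve at (203,135) in their half-scale panels. These match the projections. Next I refine them with circle-edge fits.

```bash
cat >> h.py <<'E'
def circ(c,r,z,n=180):
    a=np.linspace(0,2*np.pi,n,endpoint=False); return np.c_[c[0]+r*np.cos(a),c[1]+r*np.sin(a),np.full(n,z)]
def cfit(tag,c0,rz,span=.008,off=.0015):
    g=cv2.GaussianBlur(cv2.cvtColor(cv2.imread(f"pics/{tag}.png"),cv2.COLOR_BGR2GRAY).astype(np.float32),(0,0),1)
    def samp(P):
        q=proj(tag,P).astype(np.float32); return cv2.remap(g,q[None,:,0].copy(),q[None,:,1].copy(),cv2.INTER_LINEAR)[0]
    def sc(c): return sum(np.abs(np.minimum(np.abs(samp(circ(c,r+off,z))-samp(circ(c,r-off,z))),50)).mean() for r,z in rz)
    c=np.array(c0[:2],float); 
    for st in(.001,.0003):
        k=np.arange(-span,span+1e-9,st); C=[(sc(c+[x,y]),x,y) for x in k for y in k]; b=max(C); c=c+[b[1],b[2]]; span=.0012
    return c.round(4),round(float(b[0]),1)
E
python3 - <<'E'
from h import *
B=cfit("w_bear",[.471,-.297],[(.031,.024)]); print("bear",B,cfit("w_bear",[.471,-.297],[(.0125,.024)]),cfit("w_bear",[.471,-.297],[(.031,.024),(.0125,.024)]))
W=[cfit("w_wheel",[.593,-.079],[x]) for x in((.046,.06),(.0347,.06),(.0317,.057),(.08,.055))]; print("wheel",W,cfit("w_wheel",[.593,-.079],[(.046,.06),(.0347,.06),(.08,.055)]))
print("wheel scene",cfit("scene0",[.593,-.079],[(.046,.06),(.08,.055)]),cfit("side0",[.593,-.079],[(.046,.06),(.08,.055)]))
print("bear2",cfit("scene0",[.471,-.297],[(.031,.024)]),cfit("side0",[.471,-.297],[(.031,.024)]))
def ov(tag,c,rz):
    im=cv2.resize(cv2.imread(f"pics/{tag}.png"),None,fx=3,fy=3,interpolation=cv2.INTER_CUBIC)
    for r,z in rz: cv2.polylines(im,[np.int32(proj(tag,circ(c,r,z))*3+1)],True,(0,0,255),1)
    u,v=np.int32(proj(tag,[*c,.05])[0]*3); return im[max(v-300,0):v+300,u-200:u+200]
a=ov("w_wheel",W[0][0],[(.046,.06),(.0347,.06),(.08,.055)]);b=ov("w_bear",B[0],[(.031,.024),(.0125,.024)])
h=min(len(a),len(b)); cv2.imwrite("pics/m2.png",np.hstack([a[:h],b[:h]]))
E
```

```text
bear (array([ 0.4664, -0.2967]), 36.5) (array([ 0.4661, -0.2933]), 38.5) (array([ 0.4667, -0.2963]), 71.8)
wheel [(array([ 0.5927, -0.0813]), 40.3), (array([ 0.594 , -0.0817]), 35.8), (array([ 0.5927, -0.0813]), 39.7), (array([ 0.5933, -0.081 ]), 50.0)] (array([ 0.5924, -0.0813]), 122.7)
wheel scene (array([ 0.5933, -0.0837]), 50.3) (array([ 0.5937, -0.0833]), 44.3)
bear2 (array([ 0.4787, -0.2974]), 20.1) (array([ 0.475 , -0.2934]), 15.8)
```

View pics/m2.png

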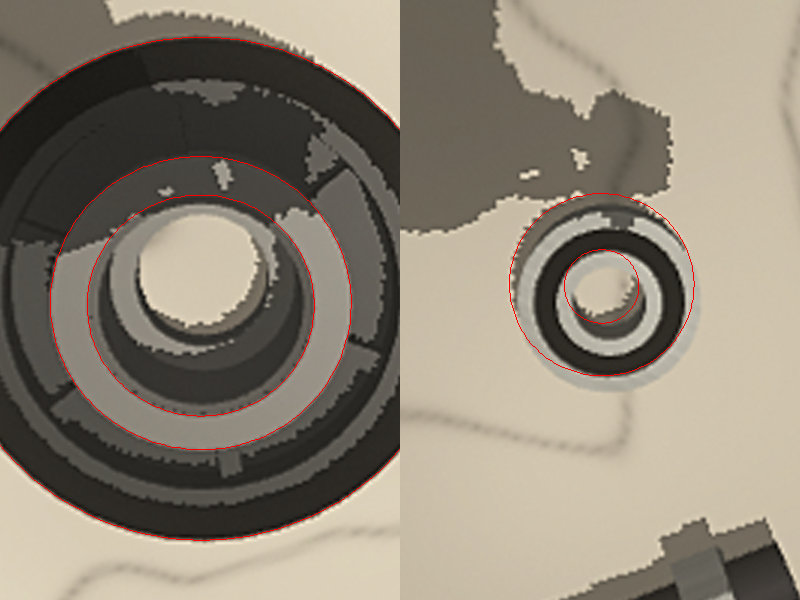

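```bash
python3 - <<'E'
from h import *
u0=proj("w_bear",[.4664,-.2967,.024])[0]+np.array([9,19])/3
c=at("w_bear",*u0,.024); print(c)
f=[cfit("w_bear",c,[(r,.024)],span=.004) for r in(.031,.0252,.018,.0125)]
print(f); b=cfit("w_bear",c,[(.031,.024),(.0252,.024),(.018,.024),(.0125,.024)],span=.004); print(b)
for t in("scene0","side0"): print(cfit(t,b[0],[(.031,.024),(.0252,.024),(.018,.024)],span=.006))
go([*b[0],.06],10)
E
```

```text
[ 0.47354874 -0.29616373  0.024     ]
[(array([ 0.4683, -0.2992]), 30.4), (array([ 0.4728, -0.296 ]), 49.9), (array([ 0.4741, -0.2958]), 50.0), (array([ 0.4735, -0.2955]), 35.9)]
(array([ 0.4729, -0.2965]), 161.1)
(array([ 0.4739, -0.2985]), 72.6)
(array([ 0.4736, -0.2979]), 61.2)
tool shift units total [0.021 0.041 5.709] per row [0.002 0.004 0.571] rows 10 pos [ 0.4715 -0.2968  0.2313] F [-0.22 -0.19 -0.13] t 5.1
```

```bash
python3 - <<'E'
from h import *
c=json.load(open("pics/w_bear.json")); 
M=T(manip.get_state()); print(c["cx"],c["cy"])
for z in(0,-.007,-.013,-.02):
    P=[M[:3,:3]@[x,y,z]+M[:3,3] for x in(-.0425,.0425) for y in(-.011,.011)]; print(z,proj("w_bear",P).round(0).tolist())
im=cv2.imread("pics/w_bear.png")[270:420,150:490]; cv2.imwrite("pics/m3.png",cv2.resize(im,None,fx=2.3,fy=2.3))
E
```

```text
319.6863595678109 238.31248767083514
0 [[223.0, 277.0], [227.0, 321.0], [417.0, 277.0], [413.0, 321.0]]
-0.007 [[219.0, 283.0], [223.0, 329.0], [421.0, 283.0], [417.0, 329.0]]
-0.013 [[215.0, 289.0], [219.0, 337.0], [425.0, 289.0], [421.0, 337.0]]
-0.02 [[209.0, 296.0], [214.0, 346.0], [430.0, 296.0], [425.0, 346.0]]
```

View pics/m3.png

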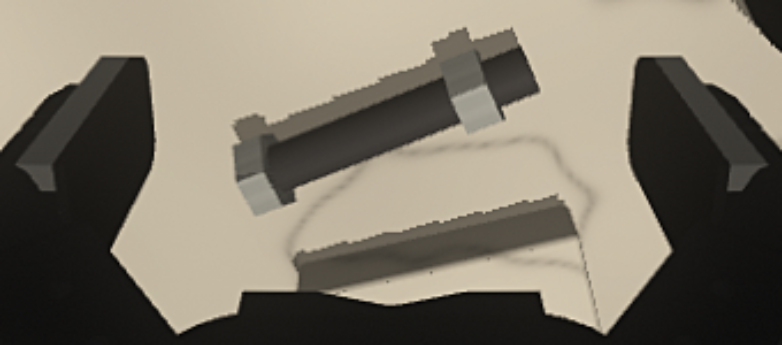

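Request:
{"fn": "apply_moves", "kwargs": {
  "commands": [0.035,0.044,0.85,0,0,0,0,0,0.85,0,0,0,0,0,0.85,0,0,0,0,0,0.85,0,0,0,0,0,0.85,0,0,0,0,0,0.85,0,0,0,0,0,0.85,0,0,0,0,0,0.85,0,0,0,0,0,0.3,0,0,0,0,0,0.3,0,0,0,0,0,0.11,0,0,0,0,0,0,0,0,0]
}}

```text
clock: 6.3
position: [0.473, -0.2975, 0.0064]
ee_rot: [0.0, 0.823, 0.568, 0.0]
contact_force: [0.7, 0.5, -0.1]
width: 0.0853
```

Request:
{"fn": "apply_moves", "kwargs": {
  "commands": [0,0,0,0,0,0,0,0,0,0,0,0,0,0,0,0,0,0,0,0,0,0,0,0,0,0,0,0,0,0,0,0,0,0,0,0,0,0,0,0,0,0,0,0,0,0,0,0],
  "jaw": -1,
  "newtons": 40
}}

```text
clock: 7.1
position: [0.4732, -0.2976, 0.0074]
ee_rot: [0.001, 0.823, 0.568, 0.001]
contact_force: [0.2, 1.4, 5.5]
width: 0.0599
```

```bash
python3 - <<'E'
from h import *
f=grab("wrist","w_grip"); cv2.imwrite("pics/m4.png",cv2.resize(f[170:370,190:450,::-1],None,fx=3,fy=3))
s=manip.get_state();print(s)
E
```

```text
{'clock': 7.15, 'qpos': array([-6.86378883e-01,  4.65294131e-01,  1.84213659e+00,  1.03656762e-03,
        8.32162222e-01, -1.89454714e+00]), 'qd': array([-4.27139482e-04,  3.66920793e-05, -4.61035496e-04, -2.10576021e-04,
       -4.72403021e-04, -7.55494788e-04]), 'effort': array([-9.10837948e-01, -4.20240426e+01, -1.60963404e+01, -3.75037249e-01,
       -4.17971704e-01, -1.98847207e-02]), 'position': array([ 0.47317702, -0.29758021,  0.00742244]), 'ee_rot': array([8.54700899e-04, 8.23220132e-01, 5.67721294e-01, 6.45224631e-04]), 'contact_force': array([-0.07709113,  1.4666601 ,  4.99277249]), 'moment': array([0.28334723, 0.01123261, 0.031311  ]), 'width': 0.060097854934967755}
```

View pics/m4.png

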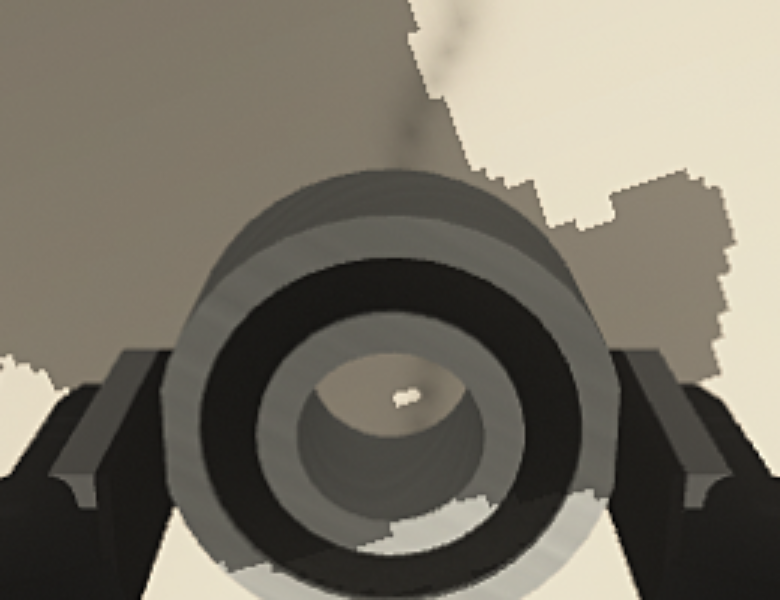

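The bearing is gripped squarely between the pads, with its rings centred near crop (390,430). I'll measure its offset in the tool frame.

```bash
python3 - <<'E'
from h import *
c0=at("w_grip",190+390/3,170+430/3,.024); s=manip.get_state(); M=T(s)
for rz in([(.0252,.024)],[(.018,.024)],[(.0125,.024)],[(.0252,.024),(.018,.024),(.0125,.024)]):
    b=cfit("w_grip",c0,rz,span=.004); print(b,(M[:3,:3].T@(np.array([*b[0],.024])-M[:3,3])).round(4))
E
```

```text
(array([ 0.4731, -0.2974]), 50.0) [ 0.0001 -0.0001 -0.0166]
(array([ 0.4731, -0.2968]), 50.0) [ 0.0007 -0.0003 -0.0166]
(array([ 0.4728, -0.2971]), 30.1) [ 0.0003 -0.0005 -0.0166]
(array([ 0.4728, -0.2971]), 130.1) [ 0.0003 -0.0005 -0.0166]
```

Request:
{"fn": "apply_moves", "kwargs": {
  "commands": [0,0,-0.3,0,0,0,0,0,-0.8,0,0,0,0,0,-0.8,0,0,0,0,0,-0.8,0,0,0,0,0,-0.8,0,0,0,0,0,0,0,0,0,0,0,0,0,0,0]
}}

```text
clock: 7.85
position: [0.4722, -0.2974, 0.1109]
ee_rot: [0.0, 0.823, 0.568, 0.0]
contact_force: [-0.6, -0.4, -3.7]
width: 0.0602
```

```bash
python3 - <<'E'
from h import *
s=manip.get_state(); print(s["contact_force"],s["width"],s["ee_rot"]); go([.593,-.081,s["position"][2]],9); grab("wrist","w_lift")
M=T(s)
for e in(-.001,.001,.003):
  for h in(.0165+e,):
    p=M[:3,3]-[0,0,-h]; print(h,cfit("w_lift",p,[(.0252,p[2]),(.018,p[2]),(.0125,p[2])],span=.004),p)
E
```

```text
[-0.56567347 -0.37500826 -3.74886873] 0.06018096285675733 [1.39044477e-04 8.23084754e-01 5.67918541e-01 1.03564317e-05]
tool shift units total [ 8.172e+00  1.206e+00 -1.000e-03] per row [ 0.908  0.134 -0.   ] rows 9 pos [ 0.4722 -0.2974  0.1109] F [-0.57 -0.38 -3.75] t 7.85
0.0155 (array([ 0.4722, -0.2971]), 137.8) [ 0.47216174 -0.29736585  0.12644459]
0.0175 (array([ 0.4712, -0.2964]), 138.0) [ 0.47216174 -0.29736585  0.12844459]
0.0195 (array([ 0.4699, -0.2961]), 138.0) [ 0.47216174 -0.29736585  0.13044459]
```

```bash
python3 - <<'E'
from h import *
go([.593,-.0822,.111],9)
E
```

```text
tool shift units total [ 8.126  1.245 -0.031] per row [ 0.903  0.138 -0.003] rows 9 pos [ 0.4715 -0.2968  0.11  ] F [-0.42 -0.18 -4.15] t 7.9
```

Request:
{"fn": "apply_moves", "kwargs": {
  "commands": [0.812,0.124,0,0,0,0,0.813,0.124,0,0,0,0,0.813,0.125,0,0,0,0,0.813,0.125,0,0,0,0,0.813,0.125,0,0,0,0,0.813,0.125,0,0,0,0,0.813,0.125,0,0,0,0,0.812,0.124,0,0,0,0,0.812,0.124,0,0,0,0,0.812,0.124,0,0,0,0,0,0,0,0,0,0,0,0,0,0,0,0,0,0,0,0,0,0]
}}

```text
clock: 9.2
position: [0.5928, -0.0832, 0.1097]
ee_rot: [-0.001, 0.823, 0.568, -0.001]
contact_force: [0.5, 0.3, -3.4]
width: 0.0602
```

```bash
python3 - <<'E'
from h import *
go([.593,-.0822,.07],9); grab("wrist","w_over")
for z in (.055,): print([cfit("w_over",[.593,-.082],x,span=.005) for x in([(.08,.055)],[(.046,.06)],[(.046,.06),(.08,.055)])])
p=manip.get_state()["position"]; z=p[2]+.0166
print(cfit("w_over",p,[(.0252,z),(.018,z),(.0125,z)],span=.004))
E
```

```text
tool shift units total [ 3.300e-02 -1.000e-03  1.324e+00] per row [ 0.004 -0.     0.147] rows 9 pos [ 0.5928 -0.0832  0.1097] F [ 0.52  0.33 -3.39] t 9.2
[(array([ 0.5913, -0.0813]), 40.8), (array([ 0.592 , -0.0807]), 27.2), (array([ 0.592 , -0.0807]), 67.4)]
(array([ 0.5913, -0.0827]), 141.4)
```

Request:
{"fn": "apply_moves", "kwargs": {
  "commands": [0.053,0,0.4,0,0,0,0,0,0.4,0,0,0,0,0,0.4,0,0,0,0,0,0.15,0,0,0,0,0,0,0,0,0,0,0,0,0,0,0]
}}

```text
clock: 9.85
position: [0.5946, -0.0814, 0.0704]
ee_rot: [0.0, 0.823, 0.568, 0.0]
contact_force: [0.8, -1.0, -3.3]
width: 0.0599
```

Request:
{"fn": "apply_moves", "kwargs": {
  "commands": [0,0,0.06,0,0,0,0,0,0.06,0,0,0,0,0,0.05,0,0,0,0,0,0,0,0,0]
}}

```text
clock: 10.25
position: [0.5943, -0.0813, 0.0653]
ee_rot: [-0.0, 0.823, 0.568, -0.0]
contact_force: [-0.4, -0.8, -4.0]
width: 0.0604
```

Request:
{"fn": "apply_moves", "kwargs": {
  "commands": [0,0,0.05,0,0,0,0,0,0.05,0,0,0,0,0,0,0,0,0]
}}

```text
clock: 10.55
position: [0.5942, -0.0813, 0.0622]
ee_rot: [-0.0, 0.823, 0.568, -0.0]
contact_force: [-1.2, -0.1, -3.0]
width: 0.06
```

Request:
{"fn": "apply_moves", "kwargs": {
  "commands": [0,0,0.05,0,0,0,0,0,0.05,0,0,0,0,0,0,0,0,0]
}}

```text
clock: 10.85
position: [0.5939, -0.0814, 0.0591]
ee_rot: [-0.0, 0.823, 0.568, -0.001]
contact_force: [-1.9, -1.4, -2.2]
width: 0.0602
```

Request:
{"fn": "apply_moves", "kwargs": {
  "commands": [-0.02,-0.02,0.05,0,0,0,0,0,0.04,0,0,0,0,0,0,0,0,0]
}}

```text
clock: 11.15
position: [0.5936, -0.0815, 0.0569]
ee_rot: [-0.0, 0.823, 0.568, 0.0]
contact_force: [-4.0, -0.1, 1.8]
width: 0.0601
```

Request:
{"fn": "apply_moves", "kwargs": {
  "commands": [0,0,0,0,0,0,0,0,0,0,0,0,0,0,0,0,0,0,0,0,-0.1,0,0,0,0,0,-0.6,0,0,0,0,0,-0.9,0,0,0,0,0,-0.9,0,0,0,0,0,-0.9,0,0,0,0,0,0,0,0,0,0,0,0,0,0,0],
  "jaw": 1
}}

```text
clock: 12.15
position: [0.5941, -0.0817, 0.1594]
ee_rot: [0.001, 0.823, 0.568, 0.001]
contact_force: [0.1, 0.7, 0.0]
width: 0.0851
```

```bash
python3 - <<'E'
from h import *
print(manip.get_state()["position"],manip.get_state()["contact_force"])
grab("wrist","w_set"); grab("side","side1"); grab("scene","scene1")
u,v=np.int32(proj("w_set",[.593,-.081,.06])[0])
a=cv2.resize(cv2.imread("pics/w_set.png")[max(v-100,0):v+100,u-130:u+130],(400,308))
u,v=np.int32(proj("side1",[.593,-.081,.06])[0])
b=cv2.resize(cv2.imread("pics/side1.png")[v-46:v+46,u-60:u+60],(400,308)); cv2.imwrite("pics/m5.png",np.hstack([a,b]))
for z in(.0735,): 
  C=cfit("w_set",[.5935,-.0815],[(.0252,z),(.018,z),(.0125,z)],span=.004); print(C,cfit("w_set",[.5935,-.0815],[(.046,.06),(.08,.055)],span=.004))
for z in(.066,.069,.072,.075): print(z,[cfit(t,[.593,-.082],[(.0252,z),(.018,z)],span=.005) for t in("side1","w_set")])
E
```

```text
[ 0.59406321 -0.08172398  0.15941211] [0.08814558 0.73989406 0.04075113]
(array([ 0.5935, -0.0815]), 139.2) (array([ 0.5922, -0.0812]), 90.6)
0.066 [(array([ 0.597 , -0.0833]), 31.7), (array([ 0.5943, -0.082 ]), 100.0)]
0.069 [(array([ 0.5957, -0.0879]), 54.6), (array([ 0.5943, -0.082 ]), 100.0)]
0.072 [(array([ 0.5947, -0.0847]), 54.8), (array([ 0.5936, -0.0813]), 100.0)]
0.075 [(array([ 0.5936, -0.0817]), 54.8), (array([ 0.5933, -0.0813]), 100.0)]
```

View pics/m5.png

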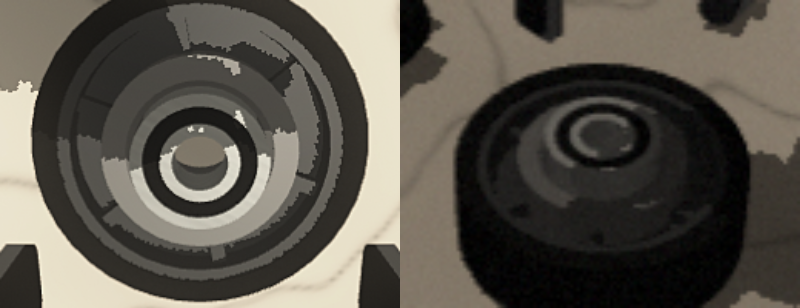

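The bearing sits level and concentric in the bore, standing proud of the hub. Next I go to the sleeve.

```bash
python3 - <<'E'
from h import *
go([.646,.231,.21],12)
E
```

```text
tool shift units total [10.366 -2.042 -1.751] per row [ 0.864 -0.17  -0.146] rows 12 pos [ 0.5928 -0.0814  0.1574] F [-0.22 -0.46 -0.65] t 12.3
```

Request:
{"fn": "apply_moves", "kwargs": {
  "commands": [0.864,-0.17,-0.146,0,0,0,0.864,-0.17,-0.146,0,0,0,0.864,-0.17,-0.146,0,0,0,0.864,-0.17,-0.146,0,0,0,0.864,-0.17,-0.146,0,0,0,0.864,-0.17,-0.146,0,0,0,0.864,-0.17,-0.146,0,0,0,0.864,-0.17,-0.146,0,0,0,0.864,-0.17,-0.146,0,0,0,0.864,-0.17,-0.146,0,0,0,0.864,-0.17,-0.146,0,0,0,0.864,-0.17,-0.146,0,0,0,0,0,0,0,0,0,0,0,0,0,0,0,0,0,0,0,0,0]
}}

```text
clock: 13.8
position: [0.6463, 0.2299, 0.2101]
ee_rot: [-0.0, 0.823, 0.568, -0.001]
contact_force: [-0.4, 0.3, 0.1]
width: 0.0854
```

```bash
python3 - <<'E'
from h import *
f=grab("wrist","w_sl2"); p=[.646,.231]
F={"top":[(.017,.11)],"foot":[(.028,.045)],"both":[(.017,.11),(.028,.045)]}
r={k:cfit("w_sl2",p,v,span=.006) for k,v in F.items()}; print(r)
for t in("scene0","side0"): print(t,cfit(t,p,F["both"],span=.006))
im=cv2.resize(cv2.imread("pics/w_sl2.png"),None,fx=3,fy=3)
for rz in F["both"]: cv2.polylines(im,[np.int32(proj("w_sl2",circ(r["both"][0],*rz))*3+1)],True,(0,0,255),1)
u,v=np.int32(proj("w_sl2",[*p,.08])[0]*3); cv2.imwrite("pics/m6.png",im[v-200:v+200,u-200:u+200])
go([*r["both"][0],.06],8)
E
```

```text
{'top': (array([0.645 , 0.2347]), 34.2), 'foot': (array([0.6413, 0.2347]), 20.9), 'both': (array([0.645, 0.235]), 53.9)}
scene0 (array([0.6473, 0.2323]), 34.5)
side0 (array([0.6457, 0.2343]), 38.2)
tool shift units total [ 0.155 -0.101  5.015] per row [ 0.019 -0.013  0.627] rows 8 pos [0.6464 0.2297 0.2104] F [0.55 0.34 0.73] t 13.85
```

View pics/m6.png

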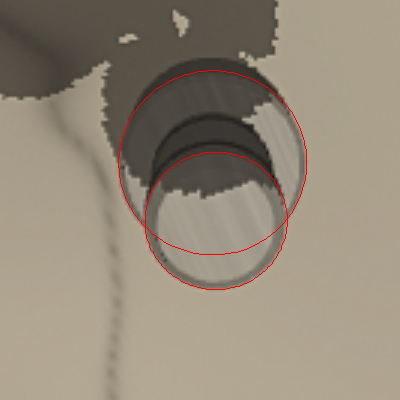

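The sleeve circles agree with the image (top centre ≈ (216,220) in the crop). I descend around the handle.

Request:
{"fn": "apply_moves", "kwargs": {
  "commands": [0.135,-0.094,0.3,0,0,0,0,0,0.8,0,0,0,0,0,0.8,0,0,0,0,0,0.8,0,0,0,0,0,0.8,0,0,0,0,0,0.8,0,0,0,0,0,0.7,0,0,0,0,0,0.34,0,0,0,0,0,0,0,0,0,0,0,0,0,0,0]
}}

```text
clock: 14.85
position: [0.6461, 0.2356, 0.0516]
ee_rot: [0.0, 0.823, 0.568, 0.0]
contact_force: [0.3, -0.2, 0.1]
width: 0.0857
```

Request:
{"fn": "apply_moves", "kwargs": {
  "commands": [0,0,0,0,0,0,0,0,0,0,0,0,0,0,0,0,0,0,0,0,0,0,0,0,0,0,0,0,0,0,0,0,0,0,0,0,0,0,0,0,0,0,0,0,0,0,0,0,0,0,0,0,0,0],
  "jaw": -1,
  "newtons": 20
}}

```text
clock: 15.75
position: [0.6459, 0.2354, 0.0518]
ee_rot: [0.0, 0.823, 0.568, 0.0]
contact_force: [-2.0, -2.7, 5.9]
width: 0.0335
```

```bash
python3 - <<'E'
from h import *
s=manip.get_state(); print(s); grab("wrist","w_slg"); print(cfit("w_slg",s["position"],[(.017,.11)],span=.006))
cv2.imwrite("pics/m7.png",cv2.imread("pics/w_slg.png")[150:,120:520])
E
```

```text
{'clock': 15.75, 'qpos': array([ 2.48603713e-01,  5.70199638e-01,  1.48799903e+00, -3.49685320e-04,
        1.08271041e+00, -9.59272724e-01]), 'qd': array([ 1.16194596e-03, -1.98086440e-03,  6.96579681e-05, -5.53934421e-04,
       -3.32022047e-04, -2.46852975e-04]), 'effort': array([ 9.16262101e-01, -5.13148856e+01, -2.01983696e+01,  3.99833042e-01,
       -5.06085120e-01,  4.71989464e-03]), 'position': array([0.64586337, 0.23544082, 0.051796  ]), 'ee_rot': array([2.63716448e-04, 8.23058943e-01, 5.67955839e-01, 2.66704238e-04]), 'contact_force': array([-2.00635302, -2.71251865,  5.8812726 ]), 'moment': array([-0.23007736,  0.15315204,  0.02957447]), 'width': 0.03350871055939052}
(array([0.6402, 0.2377]), 28.1)
```

View pics/m7.png

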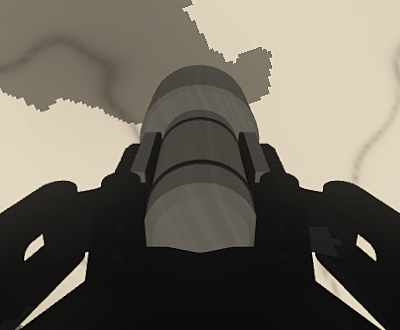

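The handle is gripped centrally. I slide lightly down to the ledge, using the 20 N grip.

Request:
{"fn": "apply_moves", "kwargs": {
  "commands": [0,0,0.05,0,0,0,0,0,0.05,0,0,0,0,0,0,0,0,0]
}}

```text
clock: 16.1
position: [0.6459, 0.2351, 0.0515]
ee_rot: [0.001, 0.823, 0.568, 0.001]
contact_force: [-5.3, -3.2, 17.3]
width: 0.0337
```

Request:
{"fn": "apply_moves", "kwargs": {
  "commands": [0,0,0.05,0,0,0,0,0,0.03,0,0,0,0,0,0,0,0,0]
}}

```text
clock: 16.4
position: [0.6459, 0.235, 0.0513]
ee_rot: [0.001, 0.823, 0.568, 0.001]
contact_force: [-8.4, -4.4, 27.0]
width: 0.0335
```

Holding 27 N without sliding, so the push path is sound. Back off, firm up the grip and lift.

Request:
{"fn": "apply_moves", "kwargs": {
  "commands": [0,0,-0.18,0,0,0,0,0,0,0,0,0,0,0,0,0,0,0],
  "newtons": 60
}}

```text
clock: 16.7
position: [0.6458, 0.2359, 0.0516]
ee_rot: [-0.0, 0.823, 0.568, 0.0]
contact_force: [-2.1, -0.9, 7.9]
width: 0.033
```

Request:
{"fn": "apply_moves", "kwargs": {
  "commands": [0,0,-0.3,0,0,0,0,0,-0.9,0,0,0,0,0,-0.9,0,0,0,0,0,-0.9,0,0,0,0,0,-0.6,0,0,0,0,0,0,0,0,0,0,0,0,0,0,0]
}}

```text
clock: 17.4
position: [0.645, 0.2356, 0.1575]
ee_rot: [-0.0, 0.823, 0.568, -0.001]
contact_force: [0.4, 0.1, -4.5]
width: 0.0328
```

```bash
python3 - <<'E'
from h import *
s=manip.get_state(); go([.5935,-.0815,.156],11); print(s["width"])
M=T(s); grab("wrist","w_sll"); z=s["position"][2]+.11-.0513
print(s["position"],s["ee_rot"])
E
```

```text
tool shift units total [-10.492   2.145   0.057] per row [-0.954  0.195  0.005] rows 11 pos [0.645  0.2356 0.1575] F [ 0.38  0.15 -4.48] t 17.4
0.032821787908889274
[0.64500256 0.23561878 0.1575194 ] [-4.90292485e-04  8.23042431e-01  5.67978857e-01 -9.67089144e-04]
```

Request:
{"fn": "apply_moves", "kwargs": {
  "commands": [-0.873,0.179,0,0,0,0,-0.873,0.179,0,0,0,0,-0.873,0.179,0,0,0,0,-0.873,0.179,0,0,0,0,-0.873,0.179,0,0,0,0,-0.873,0.179,0,0,0,0,-0.873,0.179,0,0,0,0,-0.873,0.179,0,0,0,0,-0.873,0.179,0,0,0,0,-0.873,0.179,0,0,0,0,-0.873,0.179,0,0,0,0,-0.873,0.179,0,0,0,0,0,0,0,0,0,0,0,0,0,0,0,0,0,0,0,0,0,0]
}}

```text
clock: 18.95
position: [0.5938, -0.0802, 0.1579]
ee_rot: [-0.001, 0.823, 0.568, -0.0]
contact_force: [0.2, 0.2, -4.3]
width: 0.0328
```

```bash
python3 - <<'E'
from h import *
s=manip.get_state(); go([.594,-.0817,.13],3); f=grab("side","side2"); grab("scene","scene2"); g=grab("wrist","w_pre")
z=s["position"][2]-.0513; p=s["position"]
for t in("side2","scene2"): print(t,cfit(t,p,[(.017,z+.11)],span=.005),cfit(t,p,[(.028,z+.045)],span=.005), "wheel",cfit(t,[.593,-.082],[(.046,.06),(.08,.055)],span=.004))
a=[]
for t in("side2","scene2"):
    u,v=np.int32(proj(t,[*p[:2],.1])[0]); a.append(cv2.resize(cv2.imread(f"pics/{t}.png")[v-70:v+70,u-65:u+65],(400,430)))
cv2.imwrite("pics/m8.png",np.hstack(a))
E
```

```text
tool shift units total [-0.047  0.025  0.93 ] per row [-0.016  0.008  0.31 ] rows 3 pos [ 0.5938 -0.0802  0.1579] F [ 0.19  0.17 -4.32] t 18.95
side2 (array([ 0.5925, -0.0775]), 7.2) (array([ 0.5935, -0.0792]), 14.5) wheel (array([ 0.5937, -0.083 ]), 32.8)
scene2 (array([ 0.6   , -0.0812]), 8.9) (array([ 0.5971, -0.0809]), 16.9) wheel (array([ 0.593 , -0.0837]), 40.0)
```

View pics/m8.png

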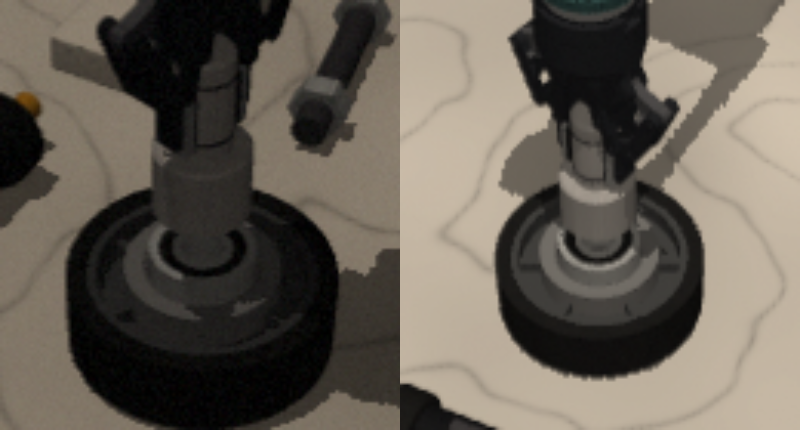

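The sleeve hangs upright, coaxial above the bearing. I lower it to contact.

Request:
{"fn": "apply_moves", "kwargs": {
  "commands": [-0.047,0.025,0.3,0,0,0,0,0,0.3,0,0,0,0,0,0.2,0,0,0,0,0,0.1,0,0,0,0,0,0,0,0,0,0,0,0,0,0,0]
}}

```text
clock: 19.7
position: [0.5947, -0.0827, 0.1321]
ee_rot: [0.0, 0.823, 0.568, 0.0]
contact_force: [-0.7, -0.6, -3.2]
width: 0.0329
```

Request:
{"fn": "apply_moves", "kwargs": {
  "commands": [0,0,0.033,0,0,0,0,0,0.033,0,0,0,0,0,0.033,0,0,0,0,0,0.033,0,0,0,0,0,0.033,0,0,0]
}}

```text
clock: 20.2
position: [0.5946, -0.0827, 0.1271]
ee_rot: [0.0, 0.823, 0.568, 0.0]
contact_force: [0.7, 0.2, -4.0]
width: 0.0326
```

Request:
{"fn": "apply_moves", "kwargs": {
  "commands": [0,0,0.033,0,0,0,0,0,0.033,0,0,0,0,0,0.033,0,0,0]
}}

```text
clock: 20.5
position: [0.5947, -0.0826, 0.1247]
ee_rot: [0.0, 0.823, 0.568, 0.0]
contact_force: [-1.1, 0.2, 2.1]
width: 0.0326
```

Request:
{"fn": "apply_moves", "kwargs": {
  "commands": [0,0,0.033,0,0,0,0,0,0.033,0,0,0,0,0,0.033,0,0,0,0,0,0.033,0,0,0]
}}

```text
clock: 20.9
position: [0.5951, -0.0828, 0.1237]
ee_rot: [0.001, 0.823, 0.568, 0.001]
contact_force: [-5.0, 2.1, 19.7]
width: 0.0328
```

Request:
{"fn": "apply_moves", "kwargs": {
  "commands": [0,0,0.033,0,0,0,0,0,0.033,0,0,0,0,0,0.033,0,0,0,0,0,0.033,0,0,0]
}}

```text
clock: 21.3
position: [0.5952, -0.0828, 0.119]
ee_rot: [0.001, 0.823, 0.568, 0.001]
contact_force: [-4.6, -0.1, 11.6]
width: 0.0329
```

Request:
{"fn": "apply_moves", "kwargs": {
  "commands": [0,0,0.033,0,0,0,0,0,0.033,0,0,0,0,0,0.033,0,0,0,0,0,0.033,0,0,0]
}}

```text
clock: 21.7
position: [0.5952, -0.0828, 0.1151]
ee_rot: [0.001, 0.823, 0.568, 0.001]
contact_force: [-2.6, 0.5, 11.6]
width: 0.0324
```

Request:
{"fn": "apply_moves", "kwargs": {
  "commands": [0,0,0.033,0,0,0,0,0,0.033,0,0,0,0,0,0.033,0,0,0]
}}

```text
clock: 22.0
position: [0.5953, -0.0828, 0.1121]
ee_rot: [0.001, 0.823, 0.568, 0.001]
contact_force: [-2.6, 0.5, 11.9]
width: 0.033
```

Request:
{"fn": "apply_moves", "kwargs": {
  "commands": [0,0,0.033,0,0,0,0,0,0.033,0,0,0,0,0,0.033,0,0,0]
}}

```text
clock: 22.3
position: [0.5952, -0.0828, 0.1091]
ee_rot: [0.001, 0.823, 0.568, 0.001]
contact_force: [-2.9, 0.1, 11.7]
width: 0.0325
```

Request:
{"fn": "apply_moves", "kwargs": {
  "commands": [0,0,0.033,0,0,0,0,0,0.033,0,0,0,0,0,0.033,0,0,0]
}}

```text
clock: 22.6
position: [0.5952, -0.0828, 0.1061]
ee_rot: [0.001, 0.823, 0.568, 0.001]
contact_force: [-3.5, 1.3, 11.3]
width: 0.0328
```

Request:
{"fn": "apply_moves", "kwargs": {
  "commands": [0,0,0.033,0,0,0,0,0,0.033,0,0,0,0,0,0.033,0,0,0]
}}

```text
clock: 22.9
position: [0.5952, -0.0828, 0.1031]
ee_rot: [0.001, 0.823, 0.568, 0.001]
contact_force: [-3.9, 1.6, 13.1]
width: 0.0329
```

Request:
{"fn": "apply_moves", "kwargs": {
  "commands": [0,0,0.033,0,0,0,0,0,0.033,0,0,0,0,0,0.033,0,0,0]
}}

```text
clock: 23.2
position: [0.5952, -0.0828, 0.1001]
ee_rot: [0.001, 0.823, 0.568, 0.001]
contact_force: [-4.2, 0.9, 11.8]
width: 0.0325
```

Request:
{"fn": "apply_moves", "kwargs": {
  "commands": [0,0,0.033,0,0,0,0,0,0.033,0,0,0,0,0,0.033,0,0,0]
}}

```text
clock: 23.5
position: [0.5952, -0.0828, 0.0971]
ee_rot: [0.001, 0.823, 0.568, 0.001]
contact_force: [-2.9, 1.2, 11.8]
width: 0.0329
```

Request:
{"fn": "apply_moves", "kwargs": {
  "commands": [0,0,0.033,0,0,0,0,0,0.033,0,0,0,0,0,0.033,0,0,0]
}}

```text
clock: 23.8
position: [0.5952, -0.0828, 0.0948]
ee_rot: [0.001, 0.823, 0.568, 0.001]
contact_force: [-5.6, 2.4, 20.1]
width: 0.0326
```

Request:
{"fn": "apply_moves", "kwargs": {
  "commands": [0,0,0.033,0,0,0,0,0,0.033,0,0,0,0,0,0.033,0,0,0]
}}

```text
clock: 24.1
position: [0.5953, -0.0829, 0.0947]
ee_rot: [0.002, 0.823, 0.568, 0.001]
contact_force: [-10.0, 2.1, 35.9]
width: 0.0327
```

Hard stop: the position held at 0.0947 while the force climbed steeply to about 36 N. I stop pushing and withdraw straight up.

Request:
{"fn": "apply_moves", "kwargs": {
  "commands": [0,0,-0.15,0,0,0,0,0,-0.15,0,0,0,0,0,-0.3,0,0,0,0,0,-0.5,0,0,0,0,0,-0.7,0,0,0,0,0,-0.7,0,0,0,0,0,0,0,0,0,0,0,0,0,0,0,0,0,0,0,0,0]
}}

```text
clock: 25.0
position: [0.5935, -0.0824, 0.1618]
ee_rot: [-0.001, 0.823, 0.568, -0.001]
contact_force: [1.3, 0.0, -3.7]
width: 0.0325
```

```bash
python3 - <<'E'
from h import *
s=manip.get_state(); print(s["ee_rot"]); go([.646,.2355,s["position"][2]],13)
E
```

```text
[-0.00123804  0.82307646  0.56792832 -0.00101413]
tool shift units total [ 1.0527e+01 -2.1250e+00  4.0000e-03] per row [ 0.81  -0.163  0.   ] rows 13 pos [ 0.5935 -0.0824  0.1618] F [ 1.34  0.04 -3.73] t 25.0
```

Request:
{"fn": "apply_moves", "kwargs": {
  "commands": [0.81,-0.163,0,0,0,0,0.81,-0.163,0,0,0,0,0.81,-0.163,0,0,0,0,0.81,-0.163,0,0,0,0,0.81,-0.163,0,0,0,0,0.81,-0.163,0,0,0,0,0.81,-0.163,0,0,0,0,0.81,-0.163,0,0,0,0,0.81,-0.163,0,0,0,0,0.81,-0.163,0,0,0,0,0.81,-0.163,0,0,0,0,0.81,-0.163,0,0,0,0,0.81,-0.163,0,0,0,0,0,0,0,0,0,0,0,0,0,0,0,0]
}}

```text
clock: 26.5
position: [0.6463, 0.2353, 0.1615]
ee_rot: [-0.0, 0.823, 0.568, -0.002]
contact_force: [-0.5, -0.7, -4.7]
width: 0.0326
```

Request:
{"fn": "apply_moves", "kwargs": {
  "commands": [0,0,0.7,0,0,0,0,0,0.7,0,0,0,0,0,0.7,0,0,0,0,0,0.6,0,0,0,0,0,0.5,0,0,0,0,0,0.3,0,0,0,0,0,0,0,0,0,0,0,0,0,0,0]
}}

```text
clock: 27.3
position: [0.6475, 0.2348, 0.0588]
ee_rot: [0.0, 0.823, 0.568, 0.0]
contact_force: [0.7, 0.2, -3.3]
width: 0.0329
```

Request:
{"fn": "apply_moves", "kwargs": {
  "commands": [0,0,0.1,0,0,0,0,0,0.06,0,0,0,0,0,0.04,0,0,0,0,0,0,0,0,0]
}}

```text
clock: 27.7
position: [0.6472, 0.2353, 0.0526]
ee_rot: [-0.0, 0.823, 0.568, 0.0]
contact_force: [0.2, -0.2, -4.4]
width: 0.033
```

Request:
{"fn": "apply_moves", "kwargs": {
  "commands": [0,0,0.04,0,0,0,0,0,0.03,0,0,0,0,0,0,0,0,0]
}}

```text
clock: 28.0
position: [0.6474, 0.2354, 0.0516]
ee_rot: [0.0, 0.823, 0.568, 0.001]
contact_force: [-2.2, -0.7, 3.5]
width: 0.0328
```

Request:
{"fn": "apply_moves", "kwargs": {
  "commands": [0,0,0,0,0,0,0,0,0,0,0,0,0,0,0,0,0,0,0,0,0,0,0,0,0,0,0,0,0,0,0,0,0,0,0,0,0,0,0,0,0,0],
  "jaw": 1
}}

```text
clock: 28.7
position: [0.6473, 0.2352, 0.0504]
ee_rot: [-0.0, 0.823, 0.568, 0.0]
contact_force: [-0.9, -0.6, -1.1]
width: 0.0852
```

Request:
{"fn": "apply_moves", "kwargs": {
  "commands": [0,0,-0.4,0,0,0,0,0,-0.8,0,0,0,0,0,-0.8,0,0,0,0,0,-0.8,0,0,0,0,0,-0.8,0,0,0,0,0,-0.8,0,0,0,0,0,-0.8,0,0,0,0,0,0,0,0,0,0,0,0,0,0,0]
}}

```text
clock: 29.6
position: [0.6474, 0.2353, 0.2075]
ee_rot: [0.0, 0.823, 0.568, 0.001]
contact_force: [-0.3, -0.4, -0.2]
width: 0.0852
```

```bash
python3 - <<'E'
from h import *
s=manip.get_state(); print(s["position"],s["contact_force"],s["width"]); grab("scene","scene3"); grab("side","side3")
cv2.imwrite("pics/m9.png",np.hstack([cv2.resize(cv2.imread("pics/scene3.png")[120:380,150:500],(400,297)),cv2.resize(cv2.imread("pics/side3.png")[100:420,150:480],(400,388))[:297]]))
E
```

```text
[0.64738622 0.23529135 0.20749107] [-0.34310574 -0.42961904 -0.19017272] 0.08519281263416537
```

View pics/m9.png

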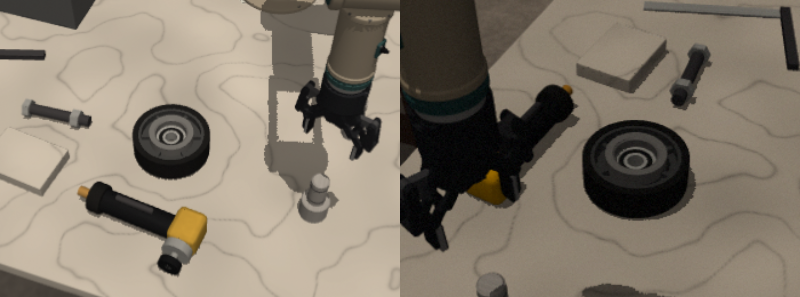

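The bearing sits sunk and level in the hub: left panel (171,136), right panel (635,160). The sleeve stands upright at (315,198) in the left panel, the gripper is clear, and the other items in view look undisturbed. Handing in.

```bash
python3 -c "
from rig import manip; print(manip.sign_off())"
```

```text
the job is handed in; nothing more can be done
None
```

The bearing is home on the shoulder, and the wide sleeve is standing upright on the bench about where it came from. I handed the job in at about 30 s of the 72 s allowed.

- **Setting in:** I set the bearing in by hand, where it stopped about 10 mm into the bore.
- **Pressing:** At 10 mm/s, pushing with the wide sleeve took about 16 N steadily. It then came up hard: the position held at TCP z = 0.0947 m while the wrist reading rose from 12 to 36 N. That is about 40 N at the sleeve once its own weight is added, and I stopped there. It is over the 24 N "home" mark because I took one last 3 mm step after the force had begun to rise, but well under 80 N. The bearing's top came to rest about 16–17 mm below the hub face.
- **Final checks:** The last scene and side pictures show the bearing level in the hub, the sleeve upright and clear of the wheel, and the gripper open and clear. The polisher, axle and offcut look undisturbed; the narrow sleeve was outside the final crops, and I did not touch it.
- **Checks that disagreed:** The fixed cameras and the wrist camera differed by about 2 mm in y. The automatic circle fits on the sleeve held over the hub were unreliable, so I judged its alignment by eye. The sleeve was about 1 mm off my target position while pressing, inside its 3.7 mm clearance in the bore.

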